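# Light the dial, then hold the junction box lid at the index mark

### The arm

A 6-joint arm with a two-finger parallel gripper is mounted at the origin on the work surface. World frame = base frame: x ahead of the robot, y to its left, z up, the work surface at z = 0. Lengths are in m, angles in rad, forces in N, time in s.
With the tool pointing down it reaches from about 0.3 to 0.875 m from the base axis. Payload 6.4 kg.
Tool frame: the origin (TCP) lies at the very end of the fingers, on their centre line; the grasp point (between the pads) lies 19 mm behind it; z points along the fingers, y is the line along which they close (so a half turn about z gives the same grasp; the last joint's range is limited). The gripper opens to 85 mm and grips with 20 to 120 N. Pads are 22 mm wide; open, the fingers measure 114 mm over their backs; the gripper's body (76 mm by 85 mm) begins 54 mm behind the grasp point. The pads swing forward as they close: fully open they stand 13 mm farther back than shut.
Start: joints at [-1.377, 0.181, 1.607, -0, 1.354, -0.206], TCP at [0.224, -0.53, 0.231] pointing down, gripper open.
Joint ranges: [-2.99, 2.99], [-0.89, 2.07], [0.3, 2.58], [-1.14, 4.28], [0, 2.63], [-3.12, 3.12]. Speed limits (rad/s): [2.57, 2.57, 3.01, 3.14, 3.14, 3.14].

### API

Orientations are given as a unit quaternion [w, x, y, z].
In Python, from bench import ctrl gives the robot as it stands.
- The arm moves only by the tool jog_arm, never from a script. Its argument "series" is a list that holds one entry, the list of rows, each a list of 7 numbers: the shift along the tool's x, y, z in mm, then the turn, a rotation vector about the tool's x, y, z in rad, then the finger opening in mm, from 0 to 85.4. In form: [[[tx, ty, tz, rx, ry, rz, gripper], ...]]. A call has exactly 10 rows; each row shifts and turns the commanded pose from where the row before left it, along the tool's axes as they then stand; what a row does not reach is not made up. A row lasts 1/10 s, in which the tool goes at most 50 mm and 8.59 degrees, less where a joint would pass 70% of its speed; a pose out of reach is approached as far as the arm can. A call with a gripper value outside its range is refused whole. The fingers move at their own pace and stop on an object; the grip force is fixed at half the most. Time passes only in rows, so rows that do not move let the fingers close, or fill a call up. It gives the time, the measured TCP pose, the force, the opening and the grip force at its end, in the units of the state.
- ctrl.get_obs(): the state, without advancing time (a new reading comes with each control period).
- ctrl.camera(name): name is "scene" or "top"; returns a dict with "frame" (480x640x3 uint8, blue, green, red), "z_map" (480x640 float32, m along the optical axis (not along the pixel's ray), 0 where there is no reading), "fx", "fy", "cx", "cy" (pixels), "xyz" and "rotation" of the camera in the world. Camera axes: x right, y down, z forward; pixel columns grow to the right and rows downward; lengths in m; the calibration is good to about 2 mm. A picture is of the moment at which its call begins.
- ctrl.hand_in(): hands the job in; it is judged then, once.
The state is a dict: "time_s": time; "q": joint angles; "dq": joint speeds; "joint_efforts": joint torques, N m; "eef_pos": TCP position; "eef_rot": TCP orientation; "wrist_force": force on the tool from outside, world axes, zero at the start; "torque": the same for the moment, N m; "opening": opening from 0.0 (shut) to 1.0 (fully open); "grasp_force": force on a finger pad.
Only numpy, scipy, OpenCV 4.12 (cv2) and the standard library are available. Lean on these libraries where they do the work, as an engineer would, in place of code of your own. Each camera call takes 0.05 s, during which the arm holds its last target. There are 200 camera calls.

### The job

A lid stay is about to be fitted to the grey junction box. First turn and tilt the work lamp by its yellow handle so that it shines squarely at the centre of the white dial on the side of the box, and leave it like that. Then lift the box's lid by its handle until it stands at the same angle as the red index arm beside the dial, and finish while holding it there, at rest, in the gripper; do not shift the other things on the bench.

Things in the scene. Friction and masses are not known exactly. Their poses are not given: they have to be found in the camera images.
- jbox: grey plastic junction box fixed to the bench, 200 mm (x) x 260 mm (y) x 100 mm high, with a flat lid on top. Origin at the centre of its underside, x away from the robot at yaw 0, y towards the dial, z up
- lid (a joint): angle of the lid in rad: 0 shut (flat), growing as its near edge rises; hinged along the box's far top edge, stop at 1.45. The lid falls shut by its own weight (0.35 to 0.7 kg) when let go; the hinge is nearly free of friction
- lid_hinge (a point): middle of the lid's hinge axis, at (100, 0, 105) mm in the box's frame; the axis runs along the box's y
- lid_handle (a point): middle of the lid's black round grip bar: 12 mm thick, 98 mm free between its posts, parallel to the hinge, 170 mm from the hinge axis along the lid, centre 44 mm above the lid's mid plane (40 mm above its upper face). The lid (200 x 260 x 8 mm, grey, yellow left edge) reaches 30 mm past it. Axes turn with the lid: x along it towards the hinge, y along the hinge, z out of its upper face
- index (a joint): angle of the red index arm in rad, measured just as the lid's: the lid is at the mark when both joints read the same. Set differently each time, between 0.6 and 1.1; the arm is clamped stiffly and stays where it is
- index_tip (a point): free end of the red index arm, 200 mm from the hinge axis, on the far side of the white dial from the lid, 155 mm from the box's mid plane. The arm turns about the lid's hinge axis; axes as for the lid handle, x along the arm towards the hinge
- dial_mid (a point): centre of the upright white dial, 160 mm across, 6 mm thick, on the +y side of the box (the side towards the lamp), on the hinge axis, 105 mm above the bench
- lamp: work lamp: black round base fixed to the bench, 140 mm across; yellow fork on it that swivels about the vertical through the base's centre; in the fork the black lamp head (34 x 160 x 110 mm), which tilts about a level axis 130 mm above the bench. Origin at the centre of the base's underside, z up
- lamp_swivel (a joint): swivel of the lamp in rad: at 0 the lamp shines along the base's x axis, growing anticlockwise seen from above; range -2.6 to 2.6. Stays where it is left (friction 0.15 N m)
- lamp_tilt (a joint): tilt of the lamp head in rad: 0 shines level, positive shines downwards, negative upwards; range -1 to 1. Stays where it is left (friction 0.3 N m)
- lamp_eye (a point): centre of the lamp head, where swivel and tilt axes cross. Its axes turn with the head: x the direction in which it shines (through the pale glass), y along the tilt axis, z towards the handle
- lamp_grip (a point): middle of the yellow round grip bar over the lamp head: 12 mm thick, 98 mm free between its posts, parallel to the tilt axis, 95 mm from that axis along the head's z (40 mm above the head's top edge)
- screwdriver: loose screwdriver lying near the front right of the bench, about 200 mm long; origin at its underside
- tape: loose yellow roll of tape lying flat at the back, 100 mm across, 24 mm high; origin centre of its underside
- tray: loose white open parts tray on the right, 100 x 150 x 55 mm; origin centre of its underside
- cleaner: loose white bottle of cleaner on the left, 76 mm across, 200 mm high; origin centre of its underside
- paintcan: loose small paint can at the back, 90 mm across, 100 mm high; origin centre of its underside
- carton: loose cardboard carton on the left, 70 x 120 x 70 mm; origin centre of its underside
- drill: loose cordless drill standing on its battery on the right, about 190 mm high; origin centre of its underside

How it is judged:
By the outcome, as a careful person would: the job done as asked, in the order asked, and still so for the second after the job is handed in, while the arm keeps its last pose, push and grip.
It also fails if it takes over 58 s, if anything falls off the work surface, if the arm or the gripper's body presses on something with over 40 N, if the wrist force passes 120 N, or if a joint passes its speed limit or range.

## Working session

There is one attempt and no reset: what is moved stays moved. The work goes in short steps, Python scripts to look and compute and a tool call to move; the robot and the scene stay as the last step left them, time stands still between calls to the robot, and variables do not carry over. Pictures are saved under pics/ and viewed, at most 10 in all, crops included, and the job is handed in when it is done.

Besides the shell and the picture viewer there is one more tool, called after ">>>" as name([rows], argument=value, ...), one row to a line, values as JSON. jog_arm: Moves the arm, as the interface text tells. Its arguments: {"type":"object","properties":{"series":{"type":"array"}},"required":["series"]}

```bash
ls; mkdir -p pics; cat > h.py <<'E'
import numpy as np, cv2
from scipy.spatial.transform import Rotation as R
from bench import ctrl
def snap(name,fn=None):
    c=ctrl.camera(name)
    if fn: cv2.imwrite('pics/'+fn,c['frame'])
    z=c['z_map'].astype(float); v,u=np.mgrid[:480,:640]
    P=np.stack([(u-c['cx'])/c['fx']*z,(v-c['cy'])/c['fy']*z,z],-1)
    Rm=np.array(c['rotation'])
    if Rm.shape!=(3,3): Rm=R.from_quat(np.roll(Rm,-1)).as_matrix()
    W=P@Rm.T+np.array(c['xyz']); W[z==0]=np.nan
    return c,W
E
python3 - <<'E'
from h import *
for n in('scene','top'):
    c,W=snap(n,n+'0.png'); np.save(n+'W.npy',W); print(n,c['xyz'],c['rotation'],c['fx'])
print(ctrl.get_obs())
E
```

```text
pics
scene [ 2.06698537 -0.27471174  1.29477993] [-0.35439287  0.67842626  0.57758762 -0.28378874] 575.9124477303797
top [ 0.39524585 -0.00736488  1.546003  ] [ 0.05161648 -0.69662682  0.71428652 -0.04291374] 517.6871859189358
{'time_s': 0.1, 'q': array([-1.37727155e+00,  1.81475806e-01,  1.60787742e+00,  3.86946870e-05,
        1.35381543e+00, -2.06299261e-01]), 'dq': array([ 0.00075284, -0.0008446 , -0.00227674,  0.00011574, -0.00060461,
        0.0001569 ]), 'joint_efforts': array([ 2.71430526e-04, -4.45881200e+01, -3.52237809e+01, -2.89417512e-04,
        4.13343907e-03, -2.64866384e-05]), 'eef_pos': array([ 0.22375512, -0.52915249,  0.23048394]), 'eef_rot': array([-7.87863376e-04,  9.80084579e-01,  1.98578944e-01,  2.39231244e-05]), 'wrist_force': array([ 0.21744653, -0.83281305,  0.60723525]), 'torque': array([-0.00110962,  0.0247943 , -0.00398401]), 'grasp_force': 0.0, 'opening': 0.9984421199528108}
```

View pics/scene0.png

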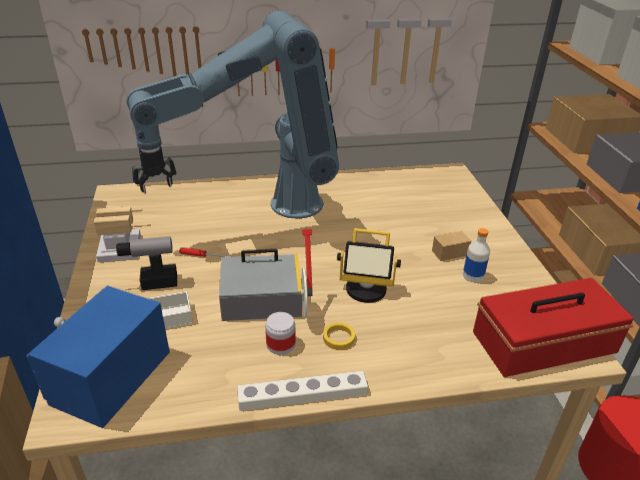

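View pics/top0.png

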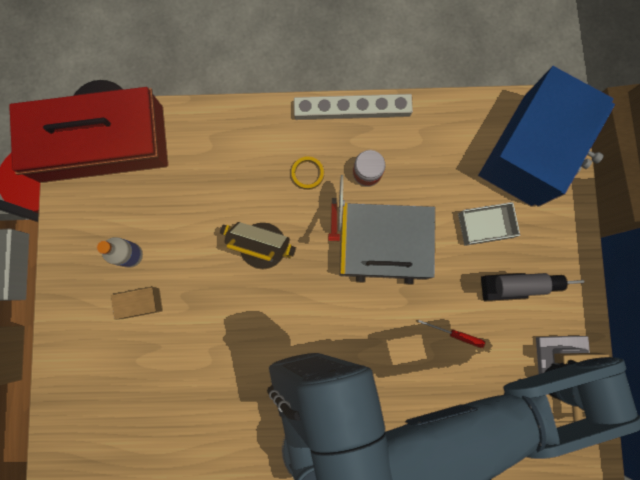

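The scene view shows the lamp (368,265), box (262,285), red arm (308,260) and dial edge (305,290). In the top view the lamp is at (260,243), the lid at (388,240) with its handle at (388,264), and the dial edge is at (341,190).

```bash
python3 - <<'E'
from h import *
S=np.load('sceneW.npy');T=np.load('topW.npy')
ft=cv2.imread('pics/top0.png').astype(int);fs=cv2.imread('pics/scene0.png').astype(int)
def reg(a,u0,v0,u1,v1):
    m=np.zeros(a.shape[:2],bool);m[v0:v1,u0:u1]=1;return m
# lid
m=reg(T,335,200,440,282)&(np.abs(T[...,2]-.109)<.006)
p=T[m];print('lid z',np.median(p[:,2]),m.sum())
r=cv2.minAreaRect((p[:,:2]*1000).astype(np.float32));print('lid rect',r)
def red(f):return (f[...,2]>130)&(f[...,1]<70)&(f[...,0]<70)
def yel(f):return (f[...,2]>150)&(f[...,1]>110)&(f[...,0]<90)
def show(n,p):
    p=p[~np.isnan(p[:,0])]
    c=np.median(p,0); u,s,vt=np.linalg.svd(p-p.mean(0),full_matrices=False)
    print(n,len(p),'mean',p.mean(0).round(4),'min',p.min(0).round(3),'max',p.max(0).round(3),'dirs',vt.round(3).tolist(),(s/np.sqrt(len(p))).round(4))
show('handle top',T[reg(T,355,255,420,275)&(T[...,2]>.135)&(T[...,2]<.17)])
show('handle scene',S[reg(S,235,245,285,268)&(S[...,2]>.135)&(S[...,2]<.17)])
show('red scene',S[reg(S,300,225,316,300)&red(fs)])
show('red top',T[reg(T,325,180,345,245)&red(ft)])
wh=(ft.min(-1)>150)
show('dial top edge',T[reg(T,336,170,346,210)&(T[...,2]>.16)&~red(ft)])
show('glass scene',S[reg(S,347,247,392,274)&(fs.min(-1)>170)])
show('lampbase top',T[reg(T,220,215,300,272)&(T[...,2]<.03)&(ft.max(-1)<60)&(T[...,2]>.008)])
show('lamp yel top z>.18',T[reg(T,215,220,300,265)&yel(ft)&(T[...,2]>.17)])
show('lamp yel scene bar',S[reg(S,340,225,400,250)&yel(fs)])
b=S[reg(S,350,226,394,238)&yel(fs)];show('bar',b)
for n,f,W,(x,y,w,h) in(('s',fs,S,(320,215,100,95)),('t',ft,T,(205,200,150,85))):
    im=f[y:y+h,x:x+w].astype(np.uint8)
    cv2.imwrite(f'pics/{n}c.png',cv2.resize(im,(w*5,h*5),interpolation=cv2.INTER_CUBIC))
E
```

```text
lid z 0.1083677630249662 5987
lid rect ((587.382080078125, -189.19827270507812), (279.96417236328125, 208.3312530517578), 86.01235961914062)
handle top 197 mean [ 0.5125 -0.1941  0.153 ] min [ 0.504 -0.254  0.136] max [ 0.52  -0.134  0.161] dirs [[-0.067, -0.998, 0.005], [0.519, -0.031, 0.854], [0.852, -0.06, -0.52]] [0.0347 0.0037 0.0032]
handle scene 153 mean [ 0.5154 -0.1958  0.1519] min [ 0.501 -0.254  0.135] max [ 0.529 -0.134  0.165] dirs [[0.066, 0.998, 0.011], [-0.234, 0.026, -0.972], [-0.97, 0.062, 0.235]] [0.0385 0.0066 0.0047]
red scene 282 mean [ 0.6221 -0.0463  0.199 ] min [ 0.228 -0.059 -0.   ] max [ 0.689 -0.     0.266] dirs [[0.66, -0.048, -0.75], [0.744, -0.095, 0.661], [-0.103, -0.994, -0.027]] [0.0569 0.0262 0.0051]
red top 35 mean [ 0.5707 -0.0407  0.2612] min [ 0.566 -0.053  0.256] max [ 0.576 -0.028  0.267] dirs [[-0.078, -0.995, -0.063], [-0.722, 0.1, -0.685], [-0.688, 0.008, 0.726]] [0.0076 0.0026 0.0022]
dial top edge 77 mean [ 0.7002 -0.0693  0.1777] min [ 0.659 -0.075  0.161] max [ 0.746 -0.064  0.189] dirs [[-0.99, 0.073, 0.122], [-0.122, 0.008, -0.993], [
[... 325 characters left out ...]
0.03 ] dirs [[-0.955, 0.295, 0.002], [0.295, 0.955, 0.002], [0.001, -0.002, 1.0]] [0.0493 0.0251 0.0037]
lamp yel top z>.18 121 mean [0.546  0.1783 0.219 ] min [0.525 0.124 0.212] max [0.565 0.234 0.226] dirs [[-0.322, -0.947, -0.004], [-0.387, 0.128, 0.913], [0.864, -0.295, 0.408]] [0.0336 0.0027 0.0019]
lamp yel scene bar 312 mean [0.4186 0.1811 0.117 ] min [ 0.209  0.115 -0.007] max [0.588 0.325 0.227] dirs [[-0.821, 0.022, -0.57], [-0.108, -0.987, 0.119], [0.56, -0.159, -0.813]] [0.1809 0.0394 0.0134]
bar 193 mean [0.4562 0.185  0.1499] min [ 0.209  0.117 -0.005] max [0.582 0.298 0.227] dirs [[-0.809, 0.108, -0.578], [-0.183, -0.98, 0.073], [0.559, -0.165, -0.813]] [0.1701 0.0362 0.0077]
```

```bash
python3 - <<'E'
import cv2,numpy as np
a=cv2.imread('pics/sc.png');b=cv2.imread('pics/tc.png')
b=cv2.resize(b,None,fx=.45*1.0,fy=.45) if 0 else b
o=np.zeros((600,800,3),np.uint8)
a=cv2.resize(a,(316,300));b=cv2.resize(b,(480,272))
o[:300,:316]=a;o[:272,320:]=b
s=cv2.imread('pics/scene0.png')[215:330,210:330]
o[300:,:313]=cv2.resize(s,(313,300),interpolation=cv2.INTER_CUBIC)
cv2.imwrite('pics/comb.png',o)
E
```

```text
(no output)
```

View pics/comb.png

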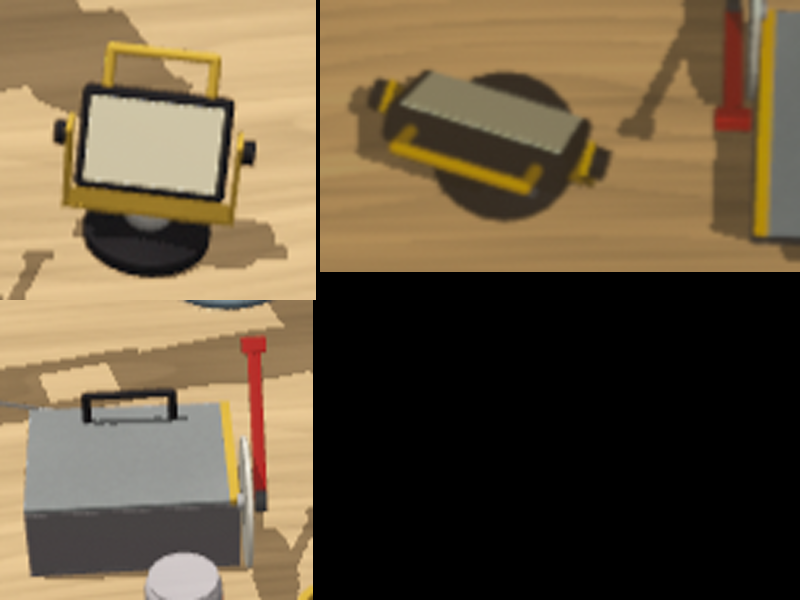

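The crops show the glass facing far and upward, the yellow bar leaning back towards the robot, and the red arm with its T tip on the lamp side of the dial. Next I'll fit these precisely.

```bash
cat > fit.py <<'E'
from h import *
C={n:ctrl.camera(n) for n in('scene','top')}
def red(f):return (f[...,2]>110)&(f[...,1]<75)&(f[...,0]<75)
def yel(f):return (f[...,2]>120)&(f[...,1]>90)&(f[...,0]<90)
def reg(u0,v0,u1,v1):
    m=np.zeros((480,640),bool);m[v0:v1,u0:u1]=1;return m
def line(p,k=2.5):
    for _ in range(6):
        c=p.mean(0);d=np.linalg.svd(p-c,full_matrices=False)[2][0]
        e=p-c;r=np.linalg.norm(e-np.outer(e@d,d),axis=1);q=p[r<max(.006,k*np.median(r))]
        if len(q)==len(p):break
        p=q
    return c,d,p
def bar(p,cam):
    c,d,p=line(p); v=c-np.array(cam); v/=np.linalg.norm(v); v-=v@d*d; v/=np.linalg.norm(v)
    t=(p-c)@d; mid=c+d*(t.min()+t.max())/2
    return mid+.0047*v,d,len(p),t.max()-t.min()
E
python3 - <<'E'
from fit import *
S=np.load('sceneW.npy');T=np.load('topW.npy')
fs=cv2.imread('pics/scene0.png').astype(int);ft=cv2.imread('pics/top0.png').astype(int)
cs=C['scene']['xyz'];ct=C['top']['xyz']
print('handle top',bar(T[reg(355,255,420,275)&(T[...,2]>.142)&(T[...,2]<.17)],ct))
print('handle scene',bar(S[reg(235,245,285,268)&(S[...,2]>.146)&(S[...,2]<.17)],cs))
print('lampbar top',bar(T[reg(215,220,300,265)&yel(ft)&(T[...,2]>.205)],ct))
print('lampbar scene',bar(S[reg(345,225,400,245)&yel(fs)&(S[...,2]>.205)],cs))
# lid extents
yaw=-.068;X=np.array([np.cos(yaw),np.sin(yaw)]);Y=np.array([-X[1],X[0]])
for n,W,m in(('t',T,reg(335,195,445,285)),('s',S,reg(210,250,310,310))):
    p=W[m&(np.abs(W[...,2]-.109)<.004)][:,:2]; a,b=p@X,p@Y
    for s in(a,b):
        h,e=np.histogram(s,bins=np.arange(s.min(),s.max()+.004,.004)); ok=e[:-1][h>.5*np.median(h)]
        print(n,'ext',ok.min().round(4),(ok.max()+.004).round(4))
# index
for n,W,f,m in(('s',S,fs,reg(298,222,318,300)),('t',T,ft,reg(325,180,345,245))):
    p=W[m&red(f)&(W[...,2]>.11)&(W[...,0]>.5)&(W[...,1]<-.02)]
    if n=='s':np.save('red.npy',p)
    arm=p[(p[:,2]<.25)] if n=='s' else p
    c,d,q=line(arm);d*=np.sign(d[2]);dx=d[:2]@X
    print('index',n,len(q),c,d,'ang',np.arctan2(d[2],-dx),'pt box-rot',c[:2]@X,c[:2]@Y,p.max(0))
    for lo in np.arange(.12,.28,.02):
        z=p[(p[:,2]>lo)&(p[:,2]<lo+.02)]
        if len(z):print('   ',lo.round(2),len(z),(z[:,:2]@X).mean().round(4),(z[:,:2]@Y).mean().round(4),z[:,2].mean().round(4))
# dial face +y in top & scene
# glass
g=reg(345,245,394,278)&(fs.min(-1)>120)&(S[...,2]>.08); g=cv2.erode(g.astype(np.uint8),np.ones((3,3)))>0
p=S[g];c=p.mean(0);n=np.linalg.svd(p-c,full_matrices=False)[2][2];n*=np.sign(n[0]);print('glass',len(p),c,n,'sw',np.arctan2(n[1],n[0]),'tilt',-np.arcsin(n[2]))
# base circle: dark, low
m=reg(215,215,305,272)&(np.abs(T[...,2]-.022)<.012)&(ft.max(-1)<75)
print('base z',np.percentile(T[m][:,2],[5,50,95]))
(cx,cy),r=cv2.minEnclosingCircle((T[m][:,:2]*1000).astype(np.float32));print(cx,cy,r)
d=np.abs(T[...,1]+.065)<.02
q=T[reg(330,165,350,212)&(T[...,2]>.165)&(np.abs(T[...,0]-.7)<.06)];print('dial top',q.mean(0),(q[:,:2]@X).min(),(q[:,:2]@X).max(),np.percentile(q[:,:2]@Y,[10,50,90]),q[:,2].max())
E
```

```text
handle top (array([ 0.51297691, -0.19394869,  0.14836705]), array([-6.78491712e-02, -9.97695384e-01,  6.40668763e-04]), 196, np.float64(0.1210178442970017))
handle scene (array([ 0.5118682 , -0.19351122,  0.15142199]), array([-0.07729863, -0.99692013, -0.01323543]), 122, np.float64(0.11919877875113619))
lampbar top (array([0.54569178, 0.17737381, 0.21352282]), array([-0.31917529, -0.94769026, -0.00320913]), 188, np.float64(0.1189773332115488))
lampbar scene (array([0.54572015, 0.17756191, 0.21435134]), array([ 0.31795936,  0.94807276, -0.00773839]), 131, np.float64(0.12114316002667755))
t ext 0.4946 0.6946
t ext -0.2889 -0.0289
s ext 0.4957 0.6997
s ext -0.289 -0.029
index s 235 [ 0.63533302 -0.04742701  0.18426149] [-0.6231593   0.04043406  0.78104902] ang 0.896346424568569 pt box-rot 0.6370872520729284 -0.004148045348193113 [ 0.69105219 -0.02875397  0.266182  ]
    0.12 40 0.6798 -0.0044 0.1304
    0.14 36 0.6656 -0.0044 0.15
    0.16 32 0.6481 -0.0035 0.1695
    0.18 34 0.6316 -0.003 0.1892
    0.2 28 0.6185 -0.0047 0.2089
    0.22 43 0.6016 -0.0049 0.2289
    0.24 55 0.5846 -0.00
[... 183 characters left out ...]
7 -0.0037474735638311925 [ 0.67778094 -0.02823914  0.26667759]
    0.12 6 0.6741 0.0006 0.1363
    0.14 16 0.6617 -0.0021 0.1502
    0.16 21 0.6473 -0.0038 0.1686
    0.18 25 0.6311 -0.0043 0.1892
    0.2 25 0.6139 -0.0043 0.2114
    0.22 21 0.5989 -0.0036 0.2295
    0.24 61 0.5775 -0.0028 0.254
    0.26 30 0.573 -0.0036 0.2624
glass 919 [0.60256589 0.15893155 0.14201554] [ 0.83619136 -0.28728748  0.46717224] sw -0.3309321120366141 tilt -0.4860898489004293
base z [0.01434717 0.02065114 0.02754584]
587.6760864257812 164.41738891601562 68.57656860351562
dial top [ 0.69487931 -0.06890946  0.17841768] 0.6576675659439072 0.7451968897313633 [-0.02439855 -0.0216813  -0.01910516] 0.18946450717329788
```

```bash
cat > plan.py <<'E'
from h import *
import json
from scipy.spatial.transform import Slerp
eye=np.array([.588,.1635,.13])
def cur():
    o=ctrl.get_obs();return np.array(o['eef_pos']),R.from_quat(np.roll(o['eef_rot'],-1))
def Rt(x,z):
    x=np.array(x,float)/np.linalg.norm(x);z=np.array(z,float)/np.linalg.norm(z)
    return R.from_matrix(np.stack([x,np.cross(z,x),z],1))
def lamp(s,t,off=0):
    H=R.from_euler('ZY',[s,t]); x,y,z=H.as_matrix().T
    r=Rt(y,-z); return eye+.095*z+.019*(-z)+off*z,r
def lerp(a,b,n):
    sl=Slerp([0,1],R.concatenate([a[1],b[1]]))
    return [(a[0]+(b[0]-a[0])*k/n,sl(k/n)) for k in range(1,n+1)]
def rows(poses,g,start=None):
    p,r=start or cur(); out=[]
    for P,Q in poses:
        d=np.round(r.inv().apply(P-p)*1000,0); w=np.round((r.inv()*Q).as_rotvec(),3)
        p=p+r.apply(d/1000); r=r*R.from_rotvec(w); out.append([float(v) for v in d]+[float(v) for v in w]+[g])
    for i in range(0,len(out),10): print(json.dumps(out[i:i+10]).replace('.0,',','))
    print('end',p,r.as_matrix()[:,2].round(3)); return p,r
E
python3 - <<'E'
from plan import *
a=cur(); up=(np.array([.26,-.46,.36]),a[1]); b=lamp(-.327,-.487,.10);c=lamp(-.327,-.487,0)
mid=(np.array([.42,-.1,.39]),R.concatenate([a[1],b[1]]).mean())
print(b[0],c[0])
e=rows(lerp(a,up,5)+lerp(up,mid,12)+lerp(mid,b,13),65)
rows(lerp(b,c,6),65,e)
E
```

```text
[0.51000053 0.18995557 0.28553837] [0.55431841 0.174924   0.1971643 ]
[[12, -10, -26, 0, 0, 0, 65], [12, -10, -26, 0, 0, 0, 65], [12, -10, -26, 0, 0, 0, 65], [12, -10, -25, 0, 0, 0, 65], [12, -10, -26, 0, 0, 0, 65], [24, -22, -3, -0.019, 0.009, -0.034, 65], [25, -22, -2, -0.019, 0.008, -0.035, 65], [26, -21, -3, -0.019, 0.009, -0.034, 65], [26, -19, -3, -0.019, 0.008, -0.035, 65], [27, -19, -3, -0.019, 0.009, -0.034, 65]]
[[27, -18, -4, -0.02, 0.008, -0.035, 65], [28, -16, -3, -0.019, 0.009, -0.034, 65], [29, -16, -4, -0.019, 0.008, -0.035, 65], [29, -15, -3, -0.019, 0.009, -0.034, 65], [30, -13, -4, -0.019, 0.008, -0.035, 65], [31, -12, -3, -0.019, 0.009, -0.034, 65], [30, -12, -3, -0.019, 0.008, -0.035, 65], [21, -12, 6, -0.018, 0.008, -0.031, 65], [21, -11, 6, -0.017, 0.008, -0.032, 65], [21, -11, 7, -0.018, 0.008, -0.032, 65]]
[[22, -10, 6, -0.018, 0.008, -0.032, 65], [21, -10, 6, -0.017, 0.008, -0.032, 65], [22, -9, 7, -0.018, 0.008, -0.031, 65], [23, -9, 6, -0.018, 0.007, -0.032, 65], [22, -8, 6, -0.017, 0.008, -0.032, 65], [23, -7, 7, -0.018, 0.008, -0.032, 65], [23, -7, 6, -0.018, 0.008, -0.032, 65], [23, -6, 7, -0.017, 0.008, -0.031, 65], [23, -6, 6, -0.018, 0.008, -0.032, 65], [23, -5, 7, -0.017, 0.008, -0.032, 65]]
end [0.50968466 0.18991821 0.28559207] [ 0.443 -0.15  -0.884]
[[0, 0, 17, -0, -0, -0, 65], [0, 0, 17, -0, -0, -0, 65], [0, 0, 16, -0, -0, -0, 65], [0, 0, 17, -0, -0, -0, 65], [0, 0, 17, -0, -0, -0, 65], [0, 0, 16, -0, -0, -0, 65]]
end [0.55397619 0.17492451 0.19719835] [ 0.443 -0.15  -0.884]
```

>>> jog_arm([
  [[12,-10,-26,0,0,0,65],[12,-10,-26,0,0,0,65],[12,-10,-26,0,0,0,65],[12,-10,-25,0,0,0,65],[12,-10,-26,0,0,0,65],[24,-22,-3,-0.019,0.009,-0.034,65],[25,-22,-2,-0.019,0.008,-0.035,65],[26,-21,-3,-0.019,0.009,-0.034,65],[26,-19,-3,-0.019,0.008,-0.035,65],[27,-19,-3,-0.019,0.009,-0.034,65]],
])

```text
time_s: 1.2
eef_pos: [0.3273, -0.3087, 0.3724]
eef_rot: [0.043, 0.958, 0.282, 0.031]
wrist_force: [0.5, 0.4, 0.4]
opening: 0.759
grasp_force: 0.0
```

>>> jog_arm([
  [[27,-18,-4,-0.02,0.008,-0.035,65],[28,-16,-3,-0.019,0.009,-0.034,65],[29,-16,-4,-0.019,0.008,-0.035,65],[29,-15,-3,-0.019,0.009,-0.034,65],[30,-13,-4,-0.019,0.008,-0.035,65],[31,-12,-3,-0.019,0.009,-0.034,65],[30,-12,-3,-0.019,0.008,-0.035,65],[21,-12,6,-0.018,0.008,-0.031,65],[21,-11,6,-0.017,0.008,-0.032,65],[21,-11,7,-0.018,0.008,-0.032,65]],
])

```text
time_s: 2.2
eef_pos: [0.4411, -0.0323, 0.3656]
eef_rot: [0.124, 0.887, 0.436, 0.089]
wrist_force: [-0.2, 0.0, 0.0]
opening: 0.761
grasp_force: 0.0
```

>>> jog_arm([
  [[22,-10,6,-0.018,0.008,-0.032,65],[21,-10,6,-0.017,0.008,-0.032,65],[22,-9,7,-0.018,0.008,-0.031,65],[23,-9,6,-0.018,0.007,-0.032,65],[22,-8,6,-0.017,0.008,-0.032,65],[23,-7,7,-0.018,0.008,-0.032,65],[23,-7,6,-0.018,0.008,-0.032,65],[23,-6,7,-0.017,0.008,-0.031,65],[23,-6,6,-0.018,0.008,-0.032,65],[23,-5,7,-0.017,0.008,-0.032,65]],
])

```text
time_s: 3.2
eef_pos: [0.5097, 0.1907, 0.285]
eef_rot: [0.196, 0.788, 0.566, 0.14]
wrist_force: [1.1, -0.9, 0.9]
opening: 0.763
grasp_force: 0.0
```

```bash
python3 - <<'E'
from plan import *
print(ctrl.get_obs())
p,r=cur();b=lamp(-.327,-.487,.10);print((r.inv()*b[1]).as_rotvec(),r.inv().apply(b[0]-p))
rows(lerp(cur(),lamp(-.327,-.487,0),7),65)
E
```

```text
{'time_s': 3.2, 'q': array([ 0.30345842, -0.15332234,  1.91123883, -0.33345557,  1.00483994,
        0.75434327]), 'dq': array([ 0.476482  ,  0.41801023, -0.13470344, -0.31342055, -0.30302956,
        0.34215207]), 'joint_efforts': array([ -1.8631519 , -31.61371708, -36.42376184,  -0.79294525,
        -1.17173966,  -0.43186359]), 'eef_pos': array([0.50968847, 0.19071638, 0.28501913]), 'eef_rot': array([0.19638605, 0.78817302, 0.56611817, 0.14044938]), 'wrist_force': array([ 1.07372693, -0.91837827,  0.8703452 ]), 'torque': array([0.11099893, 0.24977254, 0.05229652]), 'grasp_force': 0.0, 'opening': 0.7625811487980352}
[6.99921100e-04 3.87751021e-05 1.97385599e-03] [-0.00062169  0.00071904 -0.00020569]
[[-0, 0, 14, 0, 0, 0, 65], [-0, 0, 15, 0, 0, 0.001, 65], [-0, 0, 14, 0, 0, -0, 65], [-0, 0, 14, 0, 0, 0, 65], [-0, 0, 14, 0, 0, 0, 65], [-1, 1, 15, 0.001, 0, 0.001, 65], [0, -0, 14, -0, 0, -0, 65]]
end [0.55456848 0.17443519 0.19714037] [ 0.443 -0.15  -0.884]
```

>>> jog_arm([
  [[0,0,14,0,0,0,65],[0,0,14,0,0,0,65],[0,0,14,0,0,0,65],[0,0,14,0,0,0,65],[0,0,14,0,0,0,65],[0,0,12,0,0,0,65],[0,0,10,0,0,0,65],[0,0,6,0,0,0,65],[0,0,2,0,0,0,65],[0,0,0,0,0,0,65]],
])

```text
time_s: 4.2
eef_pos: [0.5541, 0.1745, 0.197]
eef_rot: [0.196, 0.789, 0.565, 0.14]
wrist_force: [0.4, 0.2, 0.2]
opening: 0.761
grasp_force: 0.0
```

>>> jog_arm([
  [[0,0,0,0,0,0,40],[0,0,0,0,0,0,25],[0,0,0,0,0,0,14],[0,0,0,0,0,0,0],[0,0,0,0,0,0,0],[0,0,0,0,0,0,0],[0,0,0,0,0,0,0],[0,0,0,0,0,0,0],[0,0,0,0,0,0,0],[0,0,0,0,0,0,0]],
])

```text
time_s: 5.2
eef_pos: [0.5542, 0.1747, 0.1976]
eef_rot: [0.196, 0.789, 0.565, 0.141]
wrist_force: [-3.7, 1.4, 5.9]
opening: 0.115
grasp_force: 58.5
```

```bash
python3 - <<'E'
from plan import *
print(ctrl.get_obs()); s0,t0,s1,t1=-.327,-.487,-1.150,.098
p,r=cur();b=lamp(s0,t0);print((r.inv()*b[1]).as_rotvec(),r.inv().apply(b[0]-p))
k=(1-np.cos(np.linspace(0,np.pi,15)[1:]))/2
rows([lamp(s0+(s1-s0)*i,t0+(t1-t0)*i) for i in k],0,b)
snap('top','t1.png')
E
```

```text
{'time_s': 5.2, 'q': array([ 0.24104998,  0.02061832,  1.93451226, -0.35969465,  0.79910008,
        0.76952933]), 'dq': array([-0.00048036,  0.00118742, -0.00076549, -0.00035468, -0.0008833 ,
        0.00049776]), 'joint_efforts': array([-9.90254469e-01, -3.23960280e+01, -3.30763900e+01, -1.11715011e+00,
       -1.95869118e+00, -1.48833473e-02]), 'eef_pos': array([0.55420935, 0.17470098, 0.19762433]), 'eef_rot': array([0.19633366, 0.78864157, 0.56545394, 0.14056817]), 'wrist_force': array([-3.71941173,  1.38348696,  5.949141  ]), 'torque': array([-0.00313403,  0.4153283 , -0.06841015]), 'grasp_force': 58.541091084480286, 'opening': 0.11546831405039729}
[0.00075456 0.00018409 0.00033486] [ 0.00024637 -0.00018755  0.00042117]
[[0, 1, 0, 0.007, -0.005, 0.009, 0], [1, 1, 0, 0.022, -0.014, 0.027, 0], [2, 3, 0, 0.035, -0.02, 0.045, 0], [2, 3, 0, 0.046, -0.026, 0.06, 0], [2, 5, 0, 0.056, -0.027, 0.073, 0], [1, 5, 1, 0.061, -0.024, 0.083, 0], [2, 5, -0, 0.065, -0.021, 0.09, 0], [0, 5, -0, 0.065, -0.015, 0.09, 0], [1, 4, 0, 0.062, -0.008, 0.086, 0], [-0, 4, 0, 0.056, -0.004, 0.078, 0]]
[[-0, 4, 0, 0.046, 0.001, 0.066, 0], [-0, 3, 0, 0.035, 0.003, 0.049, 0], [-1, 1, 0, 0.021, 0.002, 0.03, 0], [0, 1, 0, 0.008, 0.001, 0.01, 0]]
end [0.59086725 0.15643331 0.20594712] [-0.04   0.09  -0.995]
```

>>> jog_arm([
  [[0,1,0,0.007,-0.005,0.009,0],[1,1,0,0.022,-0.014,0.027,0],[2,3,0,0.035,-0.02,0.045,0],[2,3,0,0.046,-0.026,0.06,0],[2,5,0,0.056,-0.027,0.073,0],[1,5,1,0.061,-0.024,0.083,0],[2,5,0,0.065,-0.021,0.09,0],[0,5,0,0.065,-0.015,0.09,0],[1,4,0,0.062,-0.008,0.086,0],[0,4,0,0.056,-0.004,0.078,0]],
])

```text
time_s: 6.25
eef_pos: [0.5874, 0.1647, 0.2068]
eef_rot: [0.005, 0.959, 0.283, 0.001]
wrist_force: [-2.3, 1.3, 3.5]
opening: 0.119
grasp_force: 58.7
```

>>> jog_arm([
  [[0,4,0,0.046,0.001,0.066,0],[0,3,0,0.035,0.003,0.049,0],[-1,1,0,0.021,0.002,0.03,0],[0,1,0,0.008,0.001,0.01,0],[0,0,0,0,0,0,0],[0,0,0,0,0,0,0],[0,0,0,0,0,0,0],[0,0,0,0,0,0,0],[0,0,0,0,0,0,0],[0,0,0,0,0,0,0]],
])

```text
time_s: 7.25
eef_pos: [0.5915, 0.1561, 0.2064]
eef_rot: [-0.047, 0.977, 0.209, -0.009]
wrist_force: [4.7, 1.6, 3.0]
opening: 0.112
grasp_force: 58.6
```

```bash
cat > glass.py <<'E'
from plan import *
c,S=snap('scene','s%.0f.png'%(ctrl.get_obs()['time_s']*10)); fs=c['frame'].astype(int)
v,u=np.mgrid[:480,:640]
dist=np.linalg.norm(S-(eye),axis=-1)
g=(fs.min(-1)>100)&(fs.max(-1)-fs.min(-1)<70)&(dist<.09)
g=cv2.erode(g.astype(np.uint8),np.ones((3,3)))>0
p=S[g]
for _ in range(5):
    m=p.mean(0);n=np.linalg.svd(p-m,full_matrices=False)[2][2]; r=abs((p-m)@n); p=p[r<max(.004,2.5*np.median(r))]
n*=-np.sign(n[1]);D=np.array([.6919,-.0689,.105])-eye
print('glass',len(p),'ctr',m,'eye est',m-.017*n,'sw',np.arctan2(n[1],n[0]),'tilt',-np.arcsin(n[2]),'off deg',np.degrees(np.arccos(n@D/np.linalg.norm(D))))
o=ctrl.get_obs();print(o['wrist_force'],o['torque'],o['opening'])
p,r=cur();b=lamp(-1.150,.098);print((r.inv()*b[1]).as_rotvec(),r.inv().apply(b[0]-p))
E
python3 glass.py; ls pics
```

```text
glass 220 ctr [0.57801581 0.13874721 0.13410113] eye est [0.57101221 0.15411417 0.13605205] sw -1.1431652030412345 tilt 0.11501357822160233 off deg 1.063607805378141
[5.8522932  1.4324289  4.07704018] [ 0.3050432  -0.80227602 -0.03619649] 0.11482985270086032
[ 0.00209391 -0.00168998  0.00120667] [-0.00020454 -0.00062889  0.0008244 ]
comb.png
s72.png
sc.png
scene0.png
t1.png
tc.png
top0.png
```

>>> jog_arm([
  [[0,0,0,0,0,0,30],[0,0,0,0,0,0,50],[0,0,0,0,0,0,60],[0,0,0,0,0,0,60],[0,0,-5,0,0,0,60],[0,0,-15,0,0,0,60],[0,0,-25,0,0,0,60],[0,0,-30,0,0,0,60],[0,0,-30,0,0,0,60],[0,0,-30,0,0,0,60]],
])

```text
time_s: 8.3
eef_pos: [0.5961, 0.1438, 0.3431]
eef_rot: [-0.047, 0.977, 0.209, -0.01]
wrist_force: [0.9, -0.9, 0.2]
opening: 0.703
grasp_force: 0.0
```

```bash
python3 - <<'E'
from plan import *
# lid handle grasp pose above, vertical tool
yaw=-.068;X=np.array([np.cos(yaw),np.sin(yaw),0]);Y=np.array([-X[1],X[0],0]);Z=np.array([0,0,1.])
bar=.525*X-.159*Y+.149*Z
r=Rt(Y,-Z); a=cur(); print(a[0])
m=(np.array([.54,.0,.36]),R.concatenate([a[1],r]).mean());t=(bar+np.array([0,0,.13]),r)
up=(a[0]+[-.01,-.02,.06],a[1])
rows(lerp(a,up,3)+lerp(up,m,8)+lerp(m,t,9),60)
print(bar)
E
python3 glass.py
```

```text
[0.59612565 0.14381853 0.34309787]
[[-6, 3, -20, 0, 0, 0, 60], [-5, 3, -21, 0, 0, 0, 60], [-6, 2, -20, 0, 0, 0, 60], [-12, 13, 4, -0.005, -0.003, -0.068, 60], [-12, 11, 4, -0.006, -0.004, -0.067, 60], [-13, 10, 5, -0.005, -0.003, -0.068, 60], [-14, 10, 4, -0.006, -0.003, -0.067, 60], [-14, 9, 5, -0.005, -0.004, -0.068, 60], [-15, 7, 5, -0.006, -0.003, -0.067, 60], [-16, 7, 4, -0.005, -0.003, -0.068, 60]]
[[-15, 5, 5, -0.005, -0.004, -0.067, 60], [-20, 10, 9, -0.005, -0.003, -0.06, 60], [-20, 10, 8, -0.005, -0.003, -0.061, 60], [-21, 7, 8, -0.005, -0.003, -0.06, 60], [-21, 7, 9, -0.005, -0.002, -0.06, 60], [-21, 5, 9, -0.005, -0.003, -0.06, 60], [-22, 4, 8, -0.004, -0.003, -0.06, 60], [-21, 2, 9, -0.005, -0.003, -0.06, 60], [-22, 2, 9, -0.005, -0.003, -0.06, 60], [-22, -1, 9, -0.005, -0.003, -0.06, 60]]
end [ 0.51255607 -0.19430616  0.27889272] [ 0.  0. -1.]
[ 0.512983   -0.19430503  0.149     ]
glass 265 ctr [0.58951243 0.1443627  0.13384072] eye est [0.58277898 0.159861   0.13570173] sw -1.1609369945940307 tilt 0.10969099603888054 off deg 0.9050430377079719
[ 0.47275908 -0.37638123  4.24610451] [-0.03836811 -0.00840969  0.00241718] 0.7042483121188671
[ 0.00475815 -0.00884606  0.00083741] [-0.00243324 -0.00156756  0.1444387 ]
```

>>> jog_arm([
  [[-6,3,-20,0,0,0,60],[-5,3,-21,0,0,0,60],[-6,2,-20,0,0,0,60],[-12,13,4,-0.005,-0.003,-0.068,60],[-12,11,4,-0.006,-0.004,-0.067,60],[-13,10,5,-0.005,-0.003,-0.068,60],[-14,10,4,-0.006,-0.003,-0.067,60],[-14,9,5,-0.005,-0.004,-0.068,60],[-15,7,5,-0.006,-0.003,-0.067,60],[-16,7,4,-0.005,-0.003,-0.068,60]],
])

```text
time_s: 9.35
eef_pos: [0.5455, 0.0146, 0.3641]
eef_rot: [-0.028, 0.901, 0.434, -0.006]
wrist_force: [-0.2, 0.1, -0.6]
opening: 0.7
grasp_force: 0.0
```

>>> jog_arm([
  [[-15,5,5,-0.005,-0.004,-0.067,60],[-20,10,9,-0.005,-0.003,-0.06,60],[-20,10,8,-0.005,-0.003,-0.061,60],[-21,7,8,-0.005,-0.003,-0.06,60],[-21,7,9,-0.005,-0.002,-0.06,60],[-21,5,9,-0.005,-0.003,-0.06,60],[-22,4,8,-0.004,-0.003,-0.06,60],[-21,2,9,-0.005,-0.003,-0.06,60],[-22,2,9,-0.005,-0.003,-0.06,60],[-22,-1,9,-0.005,-0.003,-0.06,60]],
])

```text
time_s: 10.35
eef_pos: [0.5125, -0.1952, 0.2771]
eef_rot: [0.0, 0.73, 0.684, -0.0]
wrist_force: [0.4, 0.5, -0.3]
opening: 0.703
grasp_force: 0.0
```

```bash
python3 glass.py; python3 - <<'E'
from fit import *
from plan import eye
for n in('top','scene'):
    c,W=snap(n,n+'2.png');f=c['frame'].astype(int)
    m=yel(f)&(np.linalg.norm(W-(eye+[0,0,.1]),axis=-1)<.08)&(W[...,2]>.21)
    b,d,k,L=bar(W[m],c['xyz']);d*=-np.sign(d[0]);e=b-eye
    # bar y-axis=(-sin s,cos s)
    d=-d if d[0]<0 else d
    s=np.arctan2(-d[0],d[1]);D=np.array([np.cos(s),np.sin(s)])
    print(n,k,L,'sw',s,'bar off',e,'tilt',np.arctan2(e[:2]@D,e[2]))
E
```

```text
glass 331 ctr [0.59627051 0.14681809 0.13483053] eye est [0.58926627 0.16218929 0.13674541] sw -1.1432346952844261 tilt 0.11287946222778282 off deg 0.9503179494822932
[-1.1373189  -2.83026562 -1.29060616] [-0.04960978 -0.01005384  0.01050945] 0.7036198362687163
[0.08720569 0.05590486 1.08467576] [0.35902515 0.05704266 0.06893149]
top 185 0.11742229586121467 sw -1.1451625321998704 bar off [ 0.00331852 -0.00824098  0.09438588] tilt 0.09376275761215278
scene 115 0.1219391771225721 sw -1.1390105527676142 bar off [ 0.00631981 -0.00634781  0.09680331] tilt 0.08665971454645023
```

View pics/scene2.png

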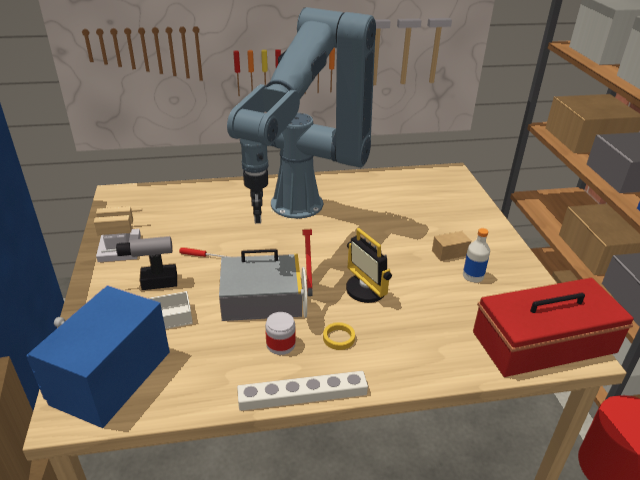

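Lamp aim is verified within about 1° by both bar and glass. Now the lid.

>>> jog_arm([
  [[1,0,20,0,0,0,60],[0,0,25,0,0,0,60],[0,0,25,0,0,0,60],[0,0,25,0,0,0,60],[0,0,22,0,0,0,60],[0,0,15,0,0,0,60],[0,0,10,0,0,0,60],[0,0,5,0,0,0,60],[0,0,0,0,0,0,60],[0,0,0,0,0,0,60]],
])

```text
time_s: 11.6
eef_pos: [0.5129, -0.1934, 0.13]
eef_rot: [0.0, 0.731, 0.683, -0.0]
wrist_force: [-0.7, 0.3, -0.1]
opening: 0.705
grasp_force: 0.0
```

>>> jog_arm([
  [[0,0,0,0,0,0,40],[0,0,0,0,0,0,25],[0,0,0,0,0,0,14],[0,0,0,0,0,0,0],[0,0,0,0,0,0,0],[0,0,0,0,0,0,0],[0,0,0,0,0,0,0],[0,0,0,0,0,0,0],[0,0,0,0,0,0,0],[0,0,0,0,0,0,0]],
])

```text
time_s: 12.6
eef_pos: [0.5137, -0.1933, 0.1297]
eef_rot: [0.001, 0.731, 0.683, 0.001]
wrist_force: [5.5, 0.8, -1.4]
opening: 0.116
grasp_force: 58.4
```

```bash
cat > lid.py <<'E'
from plan import *
yaw=-.068;X=np.array([np.cos(yaw),np.sin(yaw),0]);Y=np.array([-X[1],X[0],0]);Z=np.array([0,0,1.])
def lid(th,tl):
    bar=(.695-.17*np.cos(th)+.044*np.sin(th))*X-.159*Y+(.105+.17*np.sin(th)+.044*np.cos(th))*Z
    z=-Z*np.cos(tl)-X*np.sin(tl); return bar+.019*z,Rt(Y,z)
E
python3 - <<'E'
from lid import *
print(ctrl.get_obs());p,r=cur();a=lid(0,0);print((r.inv()*a[1]).as_rotvec(),r.inv().apply(a[0]-p))
k=(1-np.cos(np.linspace(0,np.pi,21)[1:]))/2
rows([lid(.893*i,.3*i) for i in k],0,lid(0,0))
E
```

```text
{'time_s': 12.6, 'q': array([-5.76572683e-01,  2.35930124e-01,  1.76167394e+00,  7.17503806e-04,
        1.14200656e+00, -5.09018555e-01]), 'dq': array([-0.00129474, -0.00087926,  0.00034299, -0.00190328,  0.00059737,
        0.00118716]), 'joint_efforts': array([-1.09385692e+00, -4.34710300e+01, -2.94777060e+01, -7.76318125e-01,
        1.21449664e+00,  1.75058615e-02]), 'eef_pos': array([ 0.51369007, -0.19327817,  0.1297454 ]), 'eef_rot': array([8.83576988e-04, 7.30684126e-01, 6.82714888e-01, 5.54933744e-04]), 'wrist_force': array([ 5.49834873,  0.83065249, -1.42686567]), 'torque': array([ 0.00233961, -0.74951034, -0.01030074]), 'grasp_force': 58.37968647480011, 'opening': 0.11585336713346082}
[0.00204899 0.00039535 0.0001482 ] [-0.00107253 -0.0006353  -0.00025548]
[[0, 0, -1, 0.002, 0, 0, 0], [0, 1, -3, 0.005, -0, -0, 0], [-0, 1, -4, 0.009, 0, 0, 0], [-0, 2, -6, 0.013, -0, 0, 0], [-0, 2, -8, 0.015, -0, 0, 0], [-0, 3, -9, 0.018, -0, 0, 0], [-0, 4, -9, 0.02, 0, -0, 0], [-0, 4, -11, 0.022, -0, -0, 0], [-0, 5, -10, 0.023, 0, 0, 0], [-0, 6, -11, 0.023, 0, 0, 0]]
[[-0, 7, -10, 0.023, 0, 0, 0], [-0, 6, -10, 0.023, -0, -0, 0], [-0, 7, -8, 0.022, 0, 0, 0], [-0, 6, -8, 0.02, 0, 0, 0], [-0, 6, -7, 0.018, -0, 0, 0], [-0, 6, -6, 0.015, -0, -0, 0], [0, 4, -4, 0.013, -0, 0, 0], [-0, 4, -4, 0.009, -0, 0, 0], [0, 2, -1, 0.005, 0, 0, 0], [-0, 0, -1, 0.002, 0, 0, 0]]
end [ 0.60456544 -0.20054225  0.24687205] [-0.295  0.02  -0.955]
```

>>> jog_arm([
  [[0,0,-1,0.002,0,0,0],[0,1,-3,0.005,0,0,0],[0,1,-4,0.009,0,0,0],[0,2,-6,0.013,0,0,0],[0,2,-8,0.015,0,0,0],[0,3,-9,0.018,0,0,0],[0,4,-9,0.02,0,0,0],[0,4,-11,0.022,0,0,0],[0,5,-10,0.023,0,0,0],[0,6,-11,0.023,0,0,0]],
])

```text
time_s: 13.6
eef_pos: [0.5441, -0.1953, 0.1975]
eef_rot: [-0.057, 0.729, 0.681, -0.053]
wrist_force: [2.2, -2.4, -9.2]
opening: 0.121
grasp_force: 58.3
```

>>> jog_arm([
  [[0,7,-10,0.023,0,0,0],[0,6,-10,0.023,0,0,0],[0,7,-8,0.022,0,0,0],[0,6,-8,0.02,0,0,0],[0,6,-7,0.018,0,0,0],[0,6,-6,0.015,0,0,0],[0,4,-4,0.013,0,0,0],[0,4,-4,0.009,0,0,0],[0,2,-1,0.005,0,0,0],[0,0,-1,0.002,0,0,0]],
])

```text
time_s: 14.6
eef_pos: [0.6024, -0.1992, 0.2477]
eef_rot: [-0.111, 0.722, 0.675, -0.104]
wrist_force: [-7.1, 0.3, 6.9]
opening: 0.118
grasp_force: 58.6
```

>>> jog_arm([
  [[0,0,0,0,0,0,0],[0,0,0,0,0,0,0],[0,0,0,0,0,0,0],[0,0,0,0,0,0,0],[0,0,0,0,0,0,0],[0,0,0,0,0,0,0],[0,0,0,0,0,0,0],[0,0,0,0,0,0,0],[0,0,0,0,0,0,0],[0,0,0,0,0,0,0]],
])

```text
time_s: 15.6
eef_pos: [0.6023, -0.1992, 0.2476]
eef_rot: [-0.111, 0.722, 0.675, -0.104]
wrist_force: [-8.5, 1.8, 8.9]
opening: 0.116
grasp_force: 58.8
```

```bash
cat > chk.py <<'E'
from lid import *
from fit import red,line
o=ctrl.get_obs();print(o['wrist_force'],o['torque'],o['dq'].round(3),o['grasp_force'])
p,r=cur();a=lid(.893,.3);print((r.inv()*a[1]).as_rotvec(),r.inv().apply(a[0]-p))
g=p-.019*r.as_matrix()[:,2]; x,z=g@X-.695,g[2]-.105; print('th from tool',np.pi-np.arctan2(z,x)-np.arctan2(.044,.17), 'rad',np.hypot(x,z),'(.1756)')
for n in('scene','top'):
    c,W=snap(n,n+'%.0f.png'%(o['time_s']*10));f=c['frame'].astype(int)
    B=np.stack([W@X-.695,W@Y+.159,W[...,2]-.105],-1)
    rr=np.hypot(B[...,0],B[...,2])
    m=(rr<.195)&(rr>.03)&(abs(B[...,1])<.125)&(B[...,2]>.015)&(f.max(-1)-f.min(-1)<40)
    q=B[m][:,[0,2]]
    th0=.893;d=np.array([-np.cos(th0),np.sin(th0)]);nn=np.array([d[1],-d[0]])
    s=q@nn;q=q[abs(s)<.015]
    for _ in range(4):
        k=q.mean(0);v=np.linalg.svd(q-k,full_matrices=False)[2][0];v*=np.sign(v[1]);e=(q-k)@np.array([v[1],-v[0]]);q=q[abs(e)<.005]
    print(n,len(q),'lid plane th',np.arctan2(v[1],-v[0]),'offset',k@np.array([v[1],-v[0]]))
    m=red(f)&(abs(B[...,1]-.155)<.02)&(B[...,2]>.015)&(rr<.185)
    q=B[m][:,[0,2]]
    k,v,q=line(q);v*=np.sign(v[1]);print('  index',len(q),np.arctan2(v[1],-v[0]),'offset',k@np.array([v[1],-v[0]]))
E
python3 chk.py; ls pics
```

```text
[-8.58892342  1.13444883  7.75832382] [0.26359331 1.8122842  0.03164784] [-0.     0.001 -0.    -0.001 -0.     0.   ] 58.843127489089966
[-0.00549164 -0.00020366 -0.00050742] [-0.00117697  0.00274492 -0.00014539]
th from tool 0.8813573079297821 rad 0.1772664612587958 (.1756)
scene 2766 lid plane th 0.8682319409757066 offset 0.004769584880548136
  index 201 0.883651191595994 offset 0.005809110774563517
top 830 lid plane th 0.8675366447378396 offset 0.0036746897327673018
  index 81 0.8907750660029156 offset 0.003448019310606294
comb.png
s104.png
s72.png
s83.png
sc.png
scene0.png
scene157.png
scene2.png
t1.png
tc.png
top0.png
top157.png
top2.png
```

>>> jog_arm([
  [[0,1,-1,0.007,0,0,0],[0,1,-1,0.007,0,0,0],[0,1,-1,0.007,0,0,0],[0,0,0,0,0,0,0],[0,0,0,0,0,0,0],[0,0,0,0,0,0,0],[0,0,0,0,0,0,0],[0,0,0,0,0,0,0],[0,0,0,0,0,0,0],[0,0,0,0,0,0,0]],
])

```text
time_s: 16.8
eef_pos: [0.6059, -0.1995, 0.2496]
eef_rot: [-0.119, 0.721, 0.673, -0.111]
wrist_force: [-7.8, 0.8, 9.1]
opening: 0.114
grasp_force: 58.9
```

```bash
python3 chk.py; python3 glass.py; python3 chk.py|grep -A1 lid
```

```text
[-8.22802388  1.59801915  9.56210912] [0.29614042 1.89166273 0.00614188] [ 0.001 -0.001  0.001 -0.    -0.001  0.002] 58.86085510253906
[-0.02674218 -0.00023758 -0.00061506] [-0.00117279 -0.00010901  0.00287916]
th from tool 0.9066578255161413 rad 0.17730601584548294 (.1756)
scene 2765 lid plane th 0.8939261968478007 offset 0.004661873625830447
  index 213 0.8941417264862946 offset 0.0045533915585845505
top 783 lid plane th 0.8951493379895276 offset 0.0033712599130528128
  index 46 0.9072968936865689 offset 0.002208166301140122
glass 304 ctr [0.60324962 0.15007789 0.13589968] eye est [0.59644243 0.16553489 0.13783444] sw -1.1559583864143994 tilt 0.1140563911845285 off deg 0.9792183513915378
[-8.08092571  1.72454652  9.78645755] [ 0.2768218   1.9421443  -0.06605988] 0.11276794387018702
[-0.20608845  0.22835588  1.05918775] [ 0.3543151  -0.02308371  0.0542058 ]
scene 2811 lid plane th 0.8948352232707562 offset 0.004629572958263887
  index 217 0.8795773623163173 offset 0.00560918289959327
top 786 lid plane th 0.8932587942582048 offset 0.003612859876934041
  index 46 0.8899804830067821 offset 0.0037434116663872786
```

```bash
python3 - <<'E'
from h import *
snap('scene','final.png')
E
```

```text
(no output)
```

View pics/final.png

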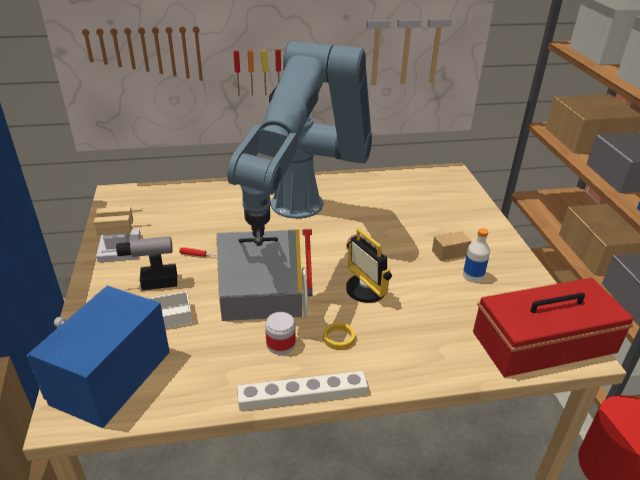

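The lid (260,260) stands parallel to the red arm (308,262), held by the gripper at (259,238). The lamp (368,262) faces the dial and the other things haven't moved.

```bash
python3 -c "
from bench import ctrl
print(ctrl.hand_in())"
```

```text
the job is handed in; nothing more can be done
None
```

The job is handed in: the lamp points at the dial's centre to within about 1°, and the gripper holds the lid at rest at about 0.894 rad against about 0.890 rad measured for the index arm; nothing else on the bench looks moved in the last picture.

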